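Lock the tube rotor with its bar

ROBOT

A 6-joint arm with a two-finger parallel gripper is mounted at the origin on the work surface. World frame = base frame: x ahead of the robot, y to its left, z up, the work surface at z = 0. Lengths are in m, angles in rad, forces in N, time in s.
With the tool pointing down it reaches from about 0.375 to 0.975 m from the base axis. Payload 3.8 kg.
Tool frame: the origin (TCP) lies midway between the tips of the shut fingers; the grasp point (between the pads) lies 19 mm behind it; x points along the fingers, z is the direction in which the jaws open and shut, and the axes are right-handed (so a half turn about x gives the same grasp; the last joint's range is limited). The gripper opens to 85 mm and grips with 20 to 120 N. Pads are 22 mm wide; open, the fingers measure 114 mm over their backs; the gripper's body (76 mm by 85 mm) begins 54 mm behind the grasp point. The pads swing forward as they close: fully open they stand 13 mm farther back than shut.
Start: joints at [1.201, 0.264, 1.604, -0, 1.274, -0.037], TCP at [0.221, 0.638, 0.231] pointing down, gripper open.
Joint ranges: [-2.63, 2.63], [-0.94, 2.18], [0.31, 2.57], [-1.31, 4.45], [0, 2.66], [-2.55, 2.55]. Speed limits (rad/s): [2.57, 2.57, 3.14, 3.14, 3.14, 3.14].

INTERFACE

Orientations are given as a rotation vector (axis times angle).
In Python, from workcell import * gives the robot as it stands. The module is installed in compiled form; this text tells all that it offers.
- The arm moves only by the tool carry_out, never from a script. Its arguments are lists of equal length, an entry for each row: "offset": the shift along the tool's x, y, z in cm, a list of three; "delta_rot": the turn, a rotation vector about the tool's x, y, z in degrees, a list of three. A call has exactly 5 rows; each row shifts and turns the commanded pose from where the row before left it, along the tool's axes as they then stand; what a row does not reach is not made up. A row lasts 1/12 s, in which the tool goes at most 41.7 mm and 7.16 degrees, less where a joint would pass 70% of its speed; a pose out of reach is approached as far as the arm can. A call is refused whole if a number of a shift passes 4.17 or a number of a turn 7.16, either way. A call with a gripper value outside its range is refused whole. "fingers" is the opening, from -1 (shut) to 1 (fully open), set as the call begins (left out, the last holds). The fingers move at their own pace and stop on an object; "newtons" is the grip in N (left out, the last holds). Time passes only in rows, so rows that do not move let the fingers close, or fill a call up. It gives the time, the measured TCP pose, the force and the opening at its end, in the units of the state.
- read_state(): the state, without advancing time (a new reading comes with each control period).
- read_camera(name): name is "scene" or "top"; returns (picture, depth): 420x560x3 uint8, red, green, blue; 420x560 float32, m along the optical axis (not along the pixel's ray), 0 where there is no reading.
- get_calibration(name): a dict with "fx", "fy", "cx", "cy" (pixels), "distortion" ([k1, k2, p1, p2, k3] as OpenCV has them; the pictures are not rectified), "R" (3x3) and "t" (3): a world point X has camera coordinates R X + t. Camera axes: x right, y down, z forward; pixel columns grow to the right and rows downward; lengths in m; the calibration is good to about 2 mm. A picture is of the moment at which its call begins. get_calibration takes no time and is no camera call.
- finish_job(): hands the job in, once; it reports no verdict.
The state is a dict: "time": time; "q": joint angles; "joint_vel": joint speeds; "joint_torque": joint torques, N m; "tool_pos": TCP position; "tcp_rot": TCP orientation; "wrist_force": force on the tool from outside, world axes, zero at the start; "torque": the same for the moment, N m; "width": opening from 0.0 (shut) to 1.0 (fully open).
Only numpy, scipy, OpenCV 4.12 (cv2) and the standard library are available. Lean on these libraries where they do the work, as an engineer would, in place of code of your own. Each camera call takes 0.05 s, during which the arm holds its last target. There are 200 camera calls.

TASK

Lock the tube rotor: with the fingertips, push its pegs to turn the slotted disc until the slot lines up with the steel lock bar, then push the bar by its upright plate through the slot until it is fully home in the keeper on the other side. Nothing needs gripping: do not lift the disc or the bar, and leave the labware around the machine standing where it is. Finish with the fingers clear of everything.

Things in the scene. Friction and masses are not known exactly. Their poses are not given: they have to be found in the camera images.
- machine: White tube-rotor machine, a fixed low box 136 x 300 x 45 mm (x, y, z). Origin at worktop level below the rotor's axis; the box reaches 68 mm to either side in x, 85 mm along +y, 215 mm along -y; flat top at z = 45 mm. x points away from the robot, z up; +y, roughly the robot's left (yaw -0.25 to 0.4 rad), is the way the bar is pushed: on top, from -y to +y, lie bar, disc, keeper.
- keeper (a point): Middle of the keeper, a small fixed aluminium bridge on the machine past the disc, 62 mm along the machine's +y from the rotor's axis, 55 mm above the worktop. 40 mm wide (x), 20 mm long (y), top at z = 67 mm. The bar's tip ends under it. Axes as the machine's.
- rotor_center (a point): Centre of the disc's top face, on its vertical axis, 63 mm above the worktop; turns with it. Aluminium disc, radius 45 mm; an open-topped slot 18 mm wide (24 mm at its mouths), 14 mm deep, crosses its middle along this point's y axis; the pegs stand on its x axis. Turns with light friction (about 1 N at a peg), stays where left, rests on its spindle by its weight.
- peg_a (a point): Centre of the top of one of two equal upright steel finger pegs on the disc: 12 mm across, 30 mm tall (disc top at z = 63 mm to z = 93 mm), 34 mm from the axis, on the +x side of the disc's own frame (at a right angle to the slot).
- peg_b (a point): Centre of the top of the other peg, same size, diametrically opposite, on the disc's own -x side.
- rotor (a joint): Turn of the disc in rad, counter-clockwise from above, limits -0.4 and 3.54. The slot lines up with the bar at 0 and equally at 3.14. At value q, peg_a stands at angle q from the machine's x axis. Starts between 0.6 and 2.5. The bar's tapered tip finds the slot when it is within about 0.1 rad of lining up; farther off it can run against the disc's rim.
- lock_bar (a joint): Travel of the lock bar in m along the machine's +y: starts at 0 to 0.010 with the tip just outside the disc, 0.126 is fully home against its stop, the tip then in the keeper beyond the disc. It slides with about 1.5 N of friction plus 8 N per m/s and stays where it is left.
- push_face (a point): Centre of the rear (-y) face of the upright steel push plate at the bar's rear end, 79 mm above the worktop. Plate 44 mm wide (machine x), 8 mm thick (y), from z = 60 to 98 mm. The bar runs between two low guide strips (25 mm over both, top at z = 58 mm) from y = -185 to -53 mm in the machine's frame; behind the plate the top is flat. Axes as the machine's.
- bar_tip (a point): Front (+y) end of the bar, 132 mm ahead of the push plate's rear face, 55 mm above the worktop. The bar is 12 mm wide and 10 mm high (z = 50 to 60 mm), tapering to 5 mm over its last 12 mm. Axes as the machine's.
- dishes: Bystander: stack of two clear Petri dishes with pink medium, 92 mm across, 26 mm high; stands loose on the worktop, on the robot's side of the machine. Origin: centre of its underside, z up.
- well_plate: Bystander: clear six-well plate 85 x 127 x 20 mm; stands loose on the worktop, on the robot's side of the machine. Origin: centre of its underside, z up.
- vial: Bystander: small capped vial, 28 mm across, 55 mm high; stands loose on the worktop, on the far side of the machine. Origin: centre of its underside, z up.
- reagent_jar: Bystander: capped jar, 60 mm across, 85 mm high; stands loose on the worktop, on the far side of the machine. Origin: centre of its underside, z up.
- tube_rack: Bystander: blue rack 110 x 75 mm with capped tubes, 102 mm high; stands loose on the worktop, to the robot's left. Origin: centre of its underside, z up.
- tip_box: Bystander: blue pipette-tip box with clear lid, 120 x 85 x 78 mm; stands loose on the worktop, to the robot's right. Origin: centre of its underside, z up.

How it is judged:
On the way, in this order (a step that is already met when the one before it is completed fails the run):
1. the disc's slot is lined up with the bar (within 0.15 rad) (angle between the y axis of rotor_center and the y axis of machine, either way round below 0.15 rad), for 0.2 s.
2. the bar is pushed through the slot and fully home (within 5 mm of its stop) (value of joint lock_bar above 0.121 m and angle between the y axis of rotor_center and the y axis of machine, either way round below 0.15 rad), for 0.2 s.
At the end, for the whole second after the job is handed in: The bar is within 5 mm of its stop (travel above 0.121 m), its tip in the keeper, the slot in line with it within 0.15 rad, disc and bar seated at their proper height (within 4 mm) and at rest (all of step 2 and y of bar_tip in the frame of machine above 0.06 m and not (z of rotor_center in the frame of machine above 0.067 m) and not (z of bar_tip in the frame of machine above 0.059 m) and velocity of joint lock_bar between -0.01 and 0.01 m/s and velocity of joint rotor between -0.1 and 0.1 rad/s); the robot touches nothing.
It fails at once if the disc or the bar is lifted by more than 6 mm (z of rotor_center in the frame of machine above 0.069 m or z of bar_tip in the frame of machine above 0.061 m).
It fails at once if a piece of labware is picked up, or shoved or knocked by more than 25 mm (distance of any of dishes, well_plate, vial, reagent_jar, tube_rack, tip_box from where it was at the start of the episode above 0.025 m).
It fails at once if a piece of labware is tipped over (angle between any of dishes, well_plate, vial, reagent_jar, tube_rack, tip_box's own z axis and vertical above 0.5 rad).
It also fails if it takes over 48 s, if anything falls off the work surface, if the arm or the gripper's body presses on something with over 40 N, if the wrist force passes 120 N, or if a joint passes its speed limit or range.

## Working session

There is one attempt and no reset: what is moved stays moved. The work goes in short steps, Python scripts to look and compute and a tool call to move; the robot and the scene stay as the last step left them, time stands still between calls to the robot, and variables do not carry over. Pictures are saved under pics/ and viewed, about 8 in all and at most 12, crops included, and the job is handed in when it is done.

Besides the shell and the picture viewer there is one more tool, called after ">>>" as name(argument=value, ...) on one line, values as JSON. carry_out: Moves the arm, as the interface text tells. Its arguments: {"type":"object","properties":{"offset":{"type":"array"},"delta_rot":{"type":"array"},"fingers":{"type":"number"},"newtons":{"type":"number"}},"required":["offset","delta_rot"]}

```bash
mkdir -p pics; cat > h.py <<'E'
from workcell import *
import numpy as np, cv2
def ray(cam,uv,z):
    c=get_calibration(cam);K=np.array([[c['fx'],0,c['cx']],[0,c['fy'],c['cy']],[0,0,1]])
    R=np.array(c['R']);t=np.array(c['t']);uv=np.array(uv,float).reshape(-1,1,2)
    n=cv2.undistortPoints(uv,K,np.array(c['distortion']))[:,0]
    d=np.c_[n,np.ones(len(n))]@R;o=-R.T@t
    return o+d*((z-o[2])/d[:,2])[:,None]
def cloud(cam,depth):
    c=get_calibration(cam);K=np.array([[c['fx'],0,c['cx']],[0,c['fy'],c['cy']],[0,0,1]])
    v,u=np.mgrid[:420,:560];n=cv2.undistortPoints(np.stack([u,v],-1).reshape(-1,1,2).astype(float),K,np.array(c['distortion']))[:,0]
    p=np.c_[n,np.ones(len(n))]*depth.reshape(-1,1)
    return ((p-np.array(c['t']))@np.array(c['R'])).reshape(420,560,3)
def snap(cam,name):
    p,d=read_camera(cam);cv2.imwrite(f'pics/{name}.png',p[:,:,::-1]);np.savez(f'pics/{name}.npz',p=p,d=d);return p,d
E
python3 - <<'E'
from h import *
for c in('scene','top'):
    snap(c,c+'0');k=get_calibration(c);print(c,-np.array(k['R']).T@np.array(k['t']),np.array(k['R']).round(2).tolist(),k['fx'])
s=read_state();print(s['tool_pos'],s['tcp_rot'],cv2.Rodrigues(np.array(s['tcp_rot']))[0].round(3),s['time'],s['width'])
a=cv2.imread('pics/scene0.png');b=cv2.imread('pics/top0.png');
E
```

```text
scene [1.47341315 0.21051297 0.99329629] [[-0.18, 0.98, -0.02], [0.68, 0.11, -0.72], [-0.71, -0.14, -0.69]] 506.068982927652
top [0.45787499 0.01530991 1.24401684] [[-0.02, -1.0, 0.0], [-1.0, 0.02, -0.07], [0.07, -0.0, -1.0]] 455.4544268760804
[0.22027419 0.63732112 0.2300808 ] [-0.96184046  1.35024745  0.95991868] [[-0.001 -0.945  0.327]
 [-0.002  0.327  0.945]
 [-1.     0.    -0.002]] 0.1 0.9961076652925583
```

View pics/top0.png

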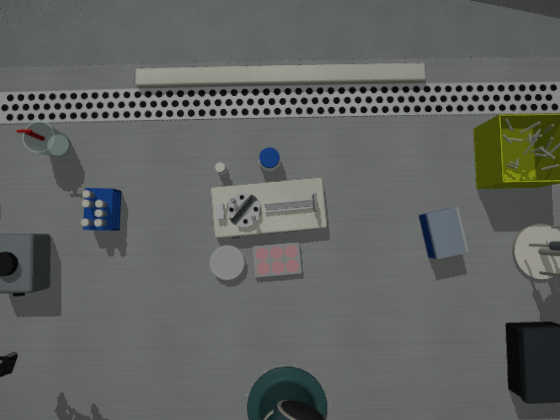

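View pics/scene0.png

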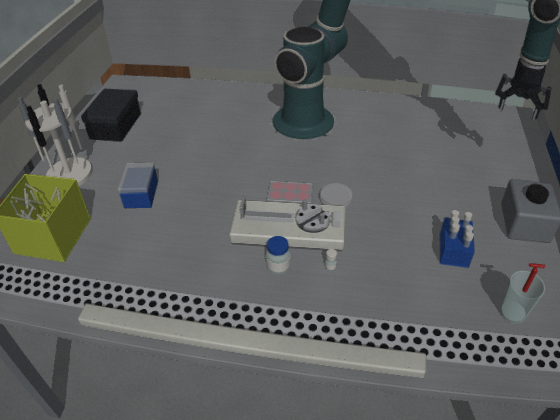

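The top view shows the machine at about px (269,208), with the disc at (242,210), the keeper at (222,210) and the plate at (316,205). I'll enlarge that area and fit the box from depth.

```bash
python3 - <<'E'
from h import *
a=cv2.imread('pics/top0.png')[130:290,190:350];b=cv2.imread('pics/scene0.png')[170:280,220:360]
a=cv2.resize(a,(560,560),interpolation=cv2.INTER_CUBIC);cv2.imwrite('pics/c0.png',a)
d=np.load('pics/top0.npz');P=cloud('top',d['d']);z=P[...,2]
sub=np.zeros_like(z,bool);sub[150:260,195:345]=1
m=sub&(abs(z-.045)<.004)
n,l,st,_=cv2.connectedComponentsWithStats(m.astype(np.uint8));k=1+np.argmax(st[1:,4]);print(st[k])
q=P[l==k]
# include everything above top enclosed
r=cv2.minAreaRect(q[:,:2].astype(np.float32)*1000);print(r,cv2.boxPoints(r).round(1).tolist())
hi=sub&(z>.085)&(z<.105);n,l,st,c=cv2.connectedComponentsWithStats(hi.astype(np.uint8))
for i in range(1,n):
    if st[i,4]>3: print(st[i],P[l==i].mean(0).round(4))
E
```

```text
[ 211  178  116   60 3590]
((531.6673583984375, 38.610809326171875), (135.1215057373047, 298.7350769042969), 4.374223232269287) [[452.8999938964844, 182.39999389648438], [475.70001220703125, -115.5], [610.4000244140625, -105.19999694824219], [587.5999755859375, 192.6999969482422]]
[270 151   3   5   6] [0.6697 0.0279 0.0864]
[275 150   4   3   6] [0.6729 0.015  0.0865]
[271 158   8   5  15] [0.651  0.019  0.0865]
[313 193   5  18  61] [ 0.5406 -0.0808  0.0955]
[231 198   4   5  16] [0.5492 0.1286 0.0913]
[251 215   5   5  19] [0.5047 0.0775 0.092 ]
```

View pics/c0.png

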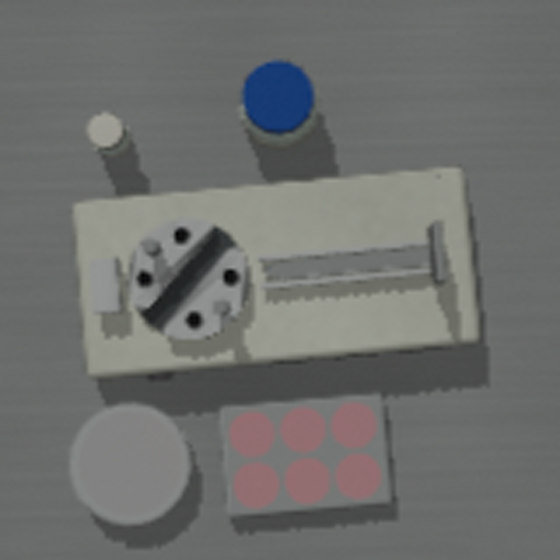

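The machine's yaw is about +0.076 rad and its axis is at about (0.527, 0.103). peg_a is the peg at (0.549, 0.129), so q ≈ 0.78. I'll turn the disc clockwise to 0 by pushing peg_a from its +y side. First I shut the fingers, square the tool to the machine and travel across at height.

>>> carry_out(offset=[[0,0,0],[0,0,0],[0,0,0],[0,0,0],[0,0,0]], delta_rot=[[-4.7,0,0],[-4.7,0,0],[-4.7,0,0],[-4.7,0,0],[-4.7,0,0]], fingers=-1)

```text
time: 0.52
tool_pos: [0.2203, 0.6375, 0.2305]
tcp_rot: [-1.27, 1.171, 1.269]
wrist_force: [-0.2, 0.2, 0.8]
width: 0.303
```

>>> carry_out(offset=[[0,-1.47,-2.49],[0,-1.47,-2.49],[0,-1.47,-2.49],[0,-1.47,-2.49],[0,-1.47,-2.49]], delta_rot=[[0,0,0],[0,0,0],[0,0,0],[0,0,0],[0,0,0]])

```text
time: 0.93
tool_pos: [0.3037, 0.5181, 0.2306]
tcp_rot: [-1.267, 1.173, 1.266]
wrist_force: [0.4, 0.8, 0.4]
width: 0.0
```

>>> carry_out(offset=[[0,-1.47,-2.49],[0,-1.47,-2.49],[0,-1.47,-2.49],[0,-1.47,-2.49],[0,-1.47,-2.49]], delta_rot=[[0,0,0],[0,0,0],[0,0,0],[0,0,0],[0,0,0]])

```text
time: 1.35
tool_pos: [0.3866, 0.3995, 0.2308]
tcp_rot: [-1.266, 1.172, 1.266]
wrist_force: [0.0, 1.2, -0.2]
width: 0.004
```

>>> carry_out(offset=[[0,-1.47,-2.49],[0,-1.47,-2.49],[0,-1.47,-2.49],[0,-1.47,-2.49],[0,-1.47,-2.49]], delta_rot=[[0,0,0],[0,0,0],[0,0,0],[0,0,0],[0,0,0]])

```text
time: 1.77
tool_pos: [0.4695, 0.2812, 0.2308]
tcp_rot: [-1.266, 1.172, 1.266]
wrist_force: [0.9, 0.1, 0.2]
width: -0.001
```

>>> carry_out(offset=[[0,-1.47,-2.49],[0,-1.47,-2.49],[0,-1.47,-2.49],[0,-1.47,-2.49],[0,-1.47,-2.49]], delta_rot=[[0,0,0],[0,0,0],[0,0,0],[0,0,0],[0,0,0]])

```text
time: 2.18
tool_pos: [0.5524, 0.1628, 0.2307]
tcp_rot: [-1.266, 1.172, 1.267]
wrist_force: [0.5, -0.3, -0.2]
width: -0.004
```

>>> carry_out(offset=[[3.1,0,0],[3.1,0,0],[3.1,0,0],[3.1,0,0],[3.1,0,0]], delta_rot=[[0,0,0],[0,0,0],[0,0,0],[0,0,0],[0,0,0]])

```text
time: 2.6
tool_pos: [0.5517, 0.1638, 0.0746]
tcp_rot: [-1.266, 1.172, 1.266]
wrist_force: [1.1, 0.4, -0.8]
width: 0.004
```

>>> carry_out(offset=[[0,0,-0.4],[0,0,-0.4],[0,0,-0.4],[0,0,-0.4],[0,0,-0.3]], delta_rot=[[0,0,0],[0,0,0],[0,0,0],[0,0,0],[0,0,0]])

```text
time: 3.02
tool_pos: [0.5563, 0.1459, 0.0793]
tcp_rot: [-1.266, 1.166, 1.262]
wrist_force: [2.4, 5.0, -0.9]
width: 0.0
```

>>> carry_out(offset=[[0,0,-0.3],[0,0,-0.3],[0,0,-0.3],[0,0,-0.2],[0,0,-0.2]], delta_rot=[[0,0,0],[0,0,0],[0,0,0],[0,0,0],[0,0,0]])

```text
time: 3.43
tool_pos: [0.5581, 0.1334, 0.0796]
tcp_rot: [-1.268, 1.164, 1.261]
wrist_force: [1.2, 3.3, 0.9]
width: 0.003
```

```bash
cat > look.py <<'E'
from h import *
import sys
n=sys.argv[1]
a,_=snap('top',n+'t');b,_=snap('scene',n+'s')
A=cv2.resize(a[160:250,200:290],(390,390),interpolation=cv2.INTER_CUBIC);B=cv2.resize(b[190:250,270:360],(400,267),interpolation=cv2.INTER_CUBIC)
o=np.zeros((390,790,3),np.uint8);o[:,:390]=A;o[:267,390:]=B;cv2.imwrite(f'pics/{n}.png',o[:,:,::-1])
s=read_state();print(s['tool_pos'],s['wrist_force'],s['time'])
d=np.load(f'pics/{n}t.npz')['d'];P=cloud('top',d);z=P[...,2]
hi=(z>.083)&(z<.105);hi[:170]=0;hi[240:]=0;hi[:,:205]=0;hi[:,335:]=0
k,l,st,c=cv2.connectedComponentsWithStats(hi.astype(np.uint8))
for i in range(1,k):
    if st[i,4]>3: print(st[i],P[l==i].mean(0).round(4))
E
python3 look.py m1
```

```text
[0.55618308 0.13231604 0.0783444 ] [1.10522448 2.11799074 0.10176725] 3.5333
[313 193   5  18  62] [ 0.5408 -0.0807  0.0953]
```

View pics/m1.png

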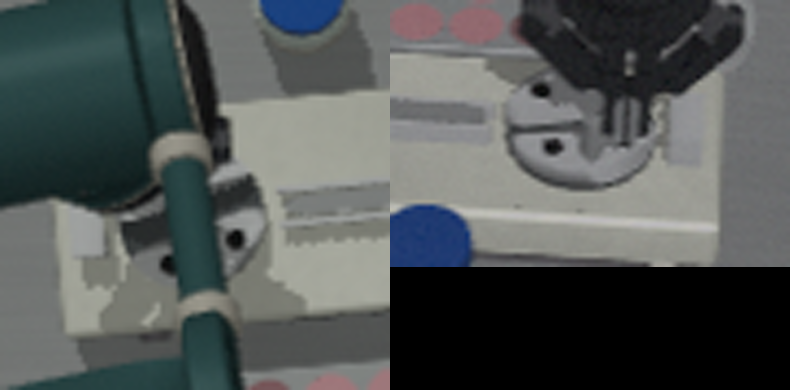

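The slot is still about 0.27 rad off, so the contact offset is about 17.5 mm. Another 8–9 mm should line it up.

>>> carry_out(offset=[[0,0,-0.2],[0,0,-0.2],[0,0,-0.2],[0,0,-0.2],[0,0,0]], delta_rot=[[0,0,0],[0,0,0],[0,0,0],[0,0,0],[0,0,0]])

```text
time: 3.95
tool_pos: [0.5548, 0.1236, 0.076]
tcp_rot: [-1.266, 1.173, 1.266]
wrist_force: [0.2, 0.6, -0.2]
width: -0.001
```

```bash
python3 look.py m2
```

```text
[0.55457579 0.12375391 0.07580408] [ 0.49272709 -0.28578593  0.0391654 ] 4.05
[313 193   5  18  64] [ 0.5406 -0.0806  0.0949]
[241 220   4   5  15] [0.4932 0.1028 0.0914]
```

View pics/m2.png

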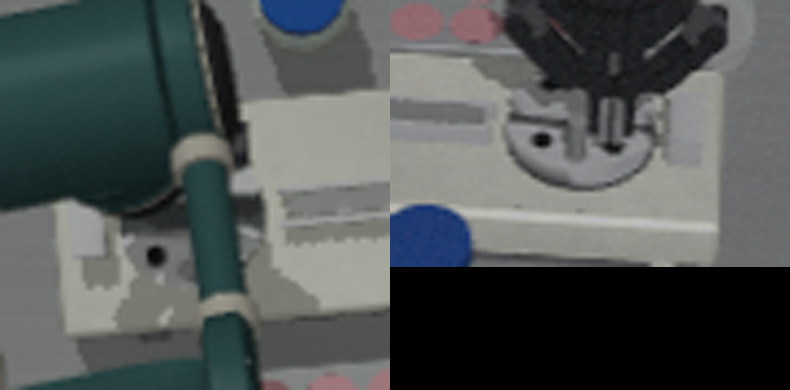

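peg_b's angle reads about -0.06 rad, so the slot is lined up or close to it. I'll back off, rise, move behind the plate and recheck with an unobstructed view.

>>> carry_out(offset=[[0,0,1.0],[0,0,0.5],[-3.4,0,0],[-3.3,0,0],[-3.3,0,0]], delta_rot=[[0,0,0],[0,0,0],[0,0,0],[0,0,0],[0,0,0]])

```text
time: 4.47
tool_pos: [0.5528, 0.1398, 0.1763]
tcp_rot: [-1.266, 1.174, 1.269]
wrist_force: [0.6, 0.3, -0.2]
width: 0.001
```

>>> carry_out(offset=[[0,0.6,-3],[0,0.6,-3],[0,0.6,-3],[0,0.6,-3],[0,0.5,-3]], delta_rot=[[0,0,0],[0,0,0],[0,0,0],[0,0,0],[0,0,0]])

```text
time: 4.88
tool_pos: [0.5361, -0.013, 0.1763]
tcp_rot: [-1.267, 1.171, 1.267]
wrist_force: [1.7, 1.0, 0.2]
width: 0.0
```

>>> carry_out(offset=[[0,0,-3],[0,0,-3],[0,0,-3],[0,0,-1.2],[0,0,0]], delta_rot=[[0,0,0],[0,0,0],[0,0,0],[0,0,0],[0,0,0]])

```text
time: 5.3
tool_pos: [0.5447, -0.1162, 0.1761]
tcp_rot: [-1.264, 1.174, 1.264]
wrist_force: [-0.4, 0.9, 0.3]
width: -0.004
```

```bash
python3 look.py m3
```

```text
[ 0.54443042 -0.11365154  0.17597356] [ 0.21307794  0.90401741 -0.51981167] 5.4
[240 193   5   5  19] [0.561  0.1043 0.0906]
[314 203   3   8  18] [ 0.5307 -0.0801  0.0952]
[241 220   5   5  18] [0.4932 0.1019 0.0909]
```

View pics/m3.png

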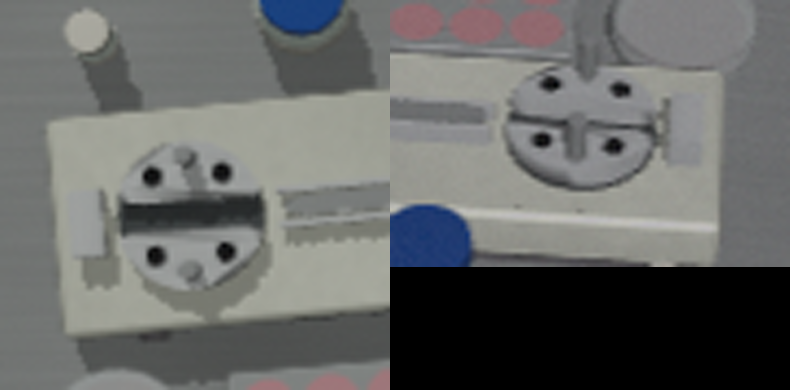

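The slot is at about -0.04 rad, inside the 0.1 tolerance. I'll lower the fingers behind the plate and push.

>>> carry_out(offset=[[2,0,0],[2,0,0],[2,0,0],[2,0,0],[1.9,0,0]], delta_rot=[[0,0,0],[0,0,0],[0,0,0],[0,0,0],[0,0,0]])

```text
time: 5.82
tool_pos: [0.5443, -0.1121, 0.0762]
tcp_rot: [-1.267, 1.171, 1.268]
wrist_force: [-0.1, 0.1, -0.5]
width: -0.004
```

>>> carry_out(offset=[[0,0,0.5],[0,0,0.5],[0,0,0.5],[0,0,0.5],[0,0,0.5]], delta_rot=[[0,0,0],[0,0,0],[0,0,0],[0,0,0],[0,0,0]])

```text
time: 6.23
tool_pos: [0.5437, -0.0889, 0.0788]
tcp_rot: [-1.269, 1.17, 1.264]
wrist_force: [0.0, -1.7, -0.7]
width: -0.002
```

>>> carry_out(offset=[[0,0,0.5],[0,0,0.5],[0,0,0.5],[0,0,0.5],[0,0,0.5]], delta_rot=[[0,0,0],[0,0,0],[0,0,0],[0,0,0],[0,0,0]])

```text
time: 6.65
tool_pos: [0.5413, -0.0641, 0.0778]
tcp_rot: [-1.267, 1.171, 1.265]
wrist_force: [1.1, -2.4, 1.1]
width: -0.002
```

>>> carry_out(offset=[[0,0,0.6],[0,0,0.6],[0,0,0.6],[0,0,0.6],[0,0,0.6]], delta_rot=[[0,0,0],[0,0,0],[0,0,0],[0,0,0],[0,0,0]])

```text
time: 7.07
tool_pos: [0.5384, -0.0339, 0.0773]
tcp_rot: [-1.266, 1.172, 1.266]
wrist_force: [0.5, -2.3, 1.4]
width: -0.001
```

>>> carry_out(offset=[[0,0,0.6],[0,0,0.6],[0,0,0.6],[0,0,0.6],[0,0,0.6]], delta_rot=[[0,0,0],[0,0,0],[0,0,0],[0,0,0],[0,0,0]])

```text
time: 7.48
tool_pos: [0.5361, -0.004, 0.0772]
tcp_rot: [-1.266, 1.172, 1.266]
wrist_force: [1.7, -1.4, 0.7]
width: -0.002
```

>>> carry_out(offset=[[0,0,0.2],[0,0,0.2],[0,0,0.2],[0,0,0.2],[0,0,0.2]], delta_rot=[[0,0,0],[0,0,0],[0,0,0],[0,0,0],[0,0,0]])

```text
time: 7.9
tool_pos: [0.5351, 0.0054, 0.0771]
tcp_rot: [-1.266, 1.172, 1.266]
wrist_force: [0.7, -1.3, 0.5]
width: 0.001
```

>>> carry_out(offset=[[0,0,0.2],[0,0,0.2],[0,0,0.2],[0,0,0.2],[0,0,0.1]], delta_rot=[[0,0,0],[0,0,0],[0,0,0],[0,0,0],[0,0,0]])

```text
time: 8.32
tool_pos: [0.5345, 0.0146, 0.0772]
tcp_rot: [-1.266, 1.172, 1.266]
wrist_force: [0.6, -1.2, -0.5]
width: 0.001
```

>>> carry_out(offset=[[0,0,0.1],[0,0,0.1],[0,0,0.1],[0,0,0.1],[0,0,0.1]], delta_rot=[[0,0,0],[0,0,0],[0,0,0],[0,0,0],[0,0,0]])

```text
time: 8.73
tool_pos: [0.5341, 0.0194, 0.0772]
tcp_rot: [-1.266, 1.172, 1.266]
wrist_force: [0.0, -1.7, -0.4]
width: -0.001
```

>>> carry_out(offset=[[0,0,0.1],[0,0,0.1],[0,0,0.1],[0,0,0.1],[0,0,0.1]], delta_rot=[[0,0,0],[0,0,0],[0,0,0],[0,0,0],[0,0,0]])

```text
time: 9.15
tool_pos: [0.5338, 0.0242, 0.0772]
tcp_rot: [-1.267, 1.172, 1.266]
wrist_force: [-0.1, -4.9, 1.0]
width: -0.007
```

Force is rising, so the bar may be at its stop. I'll add a few more millimetres to confirm.

>>> carry_out(offset=[[0,0,0.1],[0,0,0.1],[0,0,0.1],[0,0,0],[0,0,0]], delta_rot=[[0,0,0],[0,0,0],[0,0,0],[0,0,0],[0,0,0]])

```text
time: 9.57
tool_pos: [0.5338, 0.0244, 0.0774]
tcp_rot: [-1.271, 1.175, 1.265]
wrist_force: [-0.5, -13.2, -0.1]
width: -0.001
```

The bar is hard against its stop. I'll back off, rise and check.

>>> carry_out(offset=[[0,0,-0.5],[0,0,-1.0],[0,0,-1.5],[-3.5,0,0],[-3.5,0,0]], delta_rot=[[0,0,0],[0,0,0],[0,0,0],[0,0,0],[0,0,0]])

```text
time: 9.98
tool_pos: [0.5333, -0.003, 0.1452]
tcp_rot: [-1.261, 1.176, 1.271]
wrist_force: [0.4, 0.5, 0.3]
width: -0.003
```

>>> carry_out(offset=[[-3,0,-3],[0,0,-3.5],[0,0,-3.5],[0,0,-3.5],[0,0,0]], delta_rot=[[0,0,0],[0,0,0],[0,0,0],[0,0,0],[0,0,0]])

```text
time: 10.4
tool_pos: [0.5472, -0.142, 0.1776]
tcp_rot: [-1.266, 1.174, 1.26]
wrist_force: [0.7, 1.0, -0.0]
width: 0.002
```

```bash
python3 look.py m4
```

```text
[ 0.54630962 -0.13778426  0.17671514] [-0.07695315  0.99884241 -0.92292923] 10.5
[240 193   5   5  19] [0.561  0.1043 0.0907]
[265 198   5  18  58] [0.5315 0.0413 0.0959]
[241 220   5   5  18] [0.4931 0.1019 0.092 ]
```

View pics/m4.png

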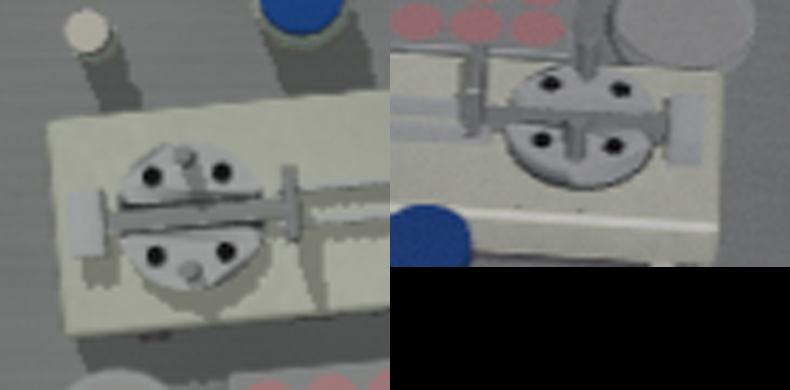

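```bash
python3 -c "
from workcell import *
print(finish_job())"
```

```text
the job is handed in; nothing more can be done
None
```

The rotor is locked as far as my checks show, and I handed the job in at about 10.5 s of the 48 s allowed. No verdict was reported.

- **Disc:** I turned it clockwise from about 0.78 rad to about -0.04 rad by pushing peg_a with the shut fingers, within the 0.15 rad needed. Its pegs read the same before and after the bar went through.
- **Bar:** I pushed it by its plate until it stopped moving and the force rose to about 13 N, then backed the fingers off. The camera shows the plate moved 122 mm. The starting offset of 0–10 mm is unknown, but the hard stop fits the 126 mm home position. The last picture shows the bar through the slot into the keeper, with the tip at about y = 66 mm in the machine's frame (needed: above 60 mm).
- **Clearance:** The fingers finished at z ≈ 0.18 m, clear of everything. The labware in the final view looks undisturbed, and no move came near the rest. I did not measure labware positions again.

No checks failed or disagreed.

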